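# Find the balance point of a two-bottle carrier and hang it up level

## Robot

A 6-joint arm with a two-finger parallel gripper is mounted at the origin on the work surface; the furniture and walls round the work are solid. World frame = base frame: x ahead of the robot, y to its left, z up, the work surface at z = 0. Lengths are in m, angles in rad, forces in N, time in s.
With the tool pointing down it reaches from about 0.35 to 0.875 m from the base axis. Payload 4.2 kg.
Tool frame: the origin (TCP) lies midway between the tips of the shut fingers; the grasp point (between the pads) lies 19 mm behind it (arm.hold_point_z is the distance from the TCP to the grasp point, in m); z points along the fingers, y is the line along which they close (so a half turn about z gives the same grasp; the last joint's range is limited). The gripper opens to 87 mm and grips with 3 to 60 N. Pads are 19 mm wide; open, the fingers measure 117 mm over their backs; the gripper's body (75 mm by 190 mm) begins 51 mm behind the grasp point.
Start: joints at [1.516, 0.385, 0.008, 0, -1.194, -0.259], TCP at [0.193, 0.594, 0.223] pointing down, gripper open.
Joint ranges: [-3.14, 3.14], [-1.21, 2.06], [-1.07, 1.41], [-3.16, 2.05], [-2.99, -0.16], [-3.1, 3.1]. Speed limits (rad/s): [2.79, 2.79, 3.14, 3.14, 3.14, 3.14].

## Interface

Orientations are given as [roll, pitch, yaw] about the fixed x, y, z axes, in that order (R = Rz(yaw) Ry(pitch) Rx(roll)).
In Python, from workcell import sensors, grab_frame, arm gives the robot as it stands.
- The arm moves only by the tool arm_command, never from a script. Its argument "targets" is a list of rows, each an object with "offset": the shift along the tool's x, y, z in cm, a list of three; "roll": the turn about the tool's z in rad. In form: [{"offset": [x, y, z], "roll": roll}, ...]. A call has exactly 8 rows; each row shifts and turns the commanded pose from where the row before left it, along the tool's axes as they then stand; what a row does not reach is not made up. A row lasts 1/8 s, in which the tool goes at most 62.5 mm and 10.7 degrees, less where a joint would pass 70% of its speed; a pose out of reach is approached as far as the arm can. A call is refused whole if a number of a shift passes 6.25 or a number of a turn 0.188, either way. A call with a gripper value outside its range is refused whole. "hand" is the finger opening in cm, from 0 to 8.7, set as the call begins (left out, the last holds). The fingers move at their own pace and stop on an object; the grip force is fixed at half the most. Time passes only in rows, so rows that do not move let the fingers close, or fill a call up. It gives the time, the measured TCP pose, the force, the opening and the grip force at its end, in the units of the state.
- sensors.read_state(): the state, without advancing time (a new reading comes with each control period).
- grab_frame(name): name is "scene" or "top"; returns a dict with "color" (384x512x3 uint8, red, green, blue), "z_map" (384x512 float32, m along the optical axis (not along the pixel's ray), 0 where there is no reading), "vfov" (degrees; the focal length in pixels is half the picture's height over the tangent of half this angle, whatever the lens; pixels are square), "cx", "cy" (the principal point, pixels), "R" (3x3) and "t" (3): a world point X has camera coordinates R X + t. Camera axes: x right, y down, z forward; pixel columns grow to the right and rows downward; lengths in m; the calibration is good to about 2 mm. A picture is of the moment at which its call begins.
- arm.close_job(): hands the job in; it is judged then, once.
The state is a dict: "time_s": time; "q": joint angles; "qd": joint speeds; "joint_efforts": joint torques, N m; "tool_pos": TCP position; "tool_rot": TCP orientation; "ft_force": force on the tool from outside, world axes, zero at the start; "moment": the same for the moment, N m; "finger_gap": finger opening in m; "gripper_force": force on a finger pad.
Only numpy, scipy, OpenCV 4.12 (cv2) and the standard library are available. Lean on these libraries where they do the work, as an engineer would, in place of code of your own. Each camera call takes 0.05 s, during which the arm holds its last target. There are 200 camera calls.

## Task

The two bottles in the carrier bar do not weigh the same. With small trial lifts by its bail, slide the bail along the bar to the point where the bar lifts level without tipping, then hang the carrier by its bail on the hook, so that it hangs level and still with both bottles in their cups. Never let the bar tip steeply, and leave the things standing round it alone.

Things in the scene. Friction and masses are not known exactly. Their poses are not given: they have to be found in the camera images.
- carrier: Carrier: square aluminium bar 14 x 14 x 252 mm along its y, an open cup (52 mm wide, rim 8 mm above, bottom 54 mm below the bar axis) at each end, 150 mm from the middle. Origin: bar's middle; z up. Starts in the cradle, axis 90 mm up; collars limit endways play to 3 mm. Its balance point lies up to 50 mm either side of the middle, unknown, 35 to 40 mm below the pin: find it by lifting.
- slider (a joint): Position (m) of the dark sliding block (26 x 34 mm) on the bar: y of the bail's pin in the carrier's frame, -0.065 to 0.065. It slides with 2.5 N friction and stays put; push it, or draw it along by the held bail while the bar lies in the cradle.
- bail (a joint): Angle (rad, +-0.9) of the bail to the bar about its pin, which runs along the carrier's x 26 mm above the bar axis. 0: square. A light spring (0.02 N m/rad) stands it up. With the bail held upright the bar tips about the pin: positive means the +y end is down (balance point to +y of the bail), negative the -y end.
- bail_tab (a point): Grip point on the bail's flat steel tab: 8 mm thick along the carrier's y, 26 mm wide along x, 36 mm tall; 11 mm below its top edge, 84 mm above the pin, 110 mm above the bar axis, free all round. Below the tab the bail is a pointed loop of 7 mm wire, 40 mm wide, in the plane of the bar; one looks through it along the carrier's x.
- bail_peak (a point): Underside of the top of the bail's wire loop, inside, where the hook bears; 54.5 mm above the pin, 29.5 mm below bail_tab. The opening below it is 45 mm high and up to 33 mm wide.
- cradle: Fixed cradle, foot 85 x 235 mm; two forked uprights 95 mm either side of its middle along its y hold the bar. Fork floor 83 mm, flared tines up to 117 mm above the table: the bar stays between them while raised less than about 15 mm. Origin: middle of the underside; axes as the carrier's at the start.
- hook_stand: Fixed hook stand: a foot plate (105 x 130 mm) and a round post (14 mm, 250 mm tall) at its origin; from the post's top a round hook (8 mm wire) points along its own -x, 96 mm long, with an upturned tip. Origin: underside, on the post axis.
- hook_seat (a point): Upper side of the hook wire at its lowest place, 70 mm from the post axis, 244 mm above the table: bail_peak rests here. The hook wire is level or rises gently from here to the post.
- hook_tip (a point): Highest point of the upturned tip, 96 mm from the post axis and 20 mm above hook_seat: the bail passes over it along the stand's +x and is then let down. The cups clear the cradle when the bar axis is carried over 175 mm up.
- left_bottle: White tablet bottle, 41 mm wide, 88 mm tall, of unknown weight (0.05 to 0.2 kg), standing loose in the cup at the carrier's +y end. Origin: middle of its underside.
- right_bottle: The same kind of bottle with another unknown weight, loose in the cup at the carrier's -y end.
- cup_left (a point): Middle of the inner floor of the +y cup.
- cup_right (a point): Middle of the inner floor of the -y cup.
- stapler: Blue desk stapler, 129 mm, 43 mm tall: bystander.
- tape_roll: Brown roll of tape, 104 mm wide, 48 mm tall: bystander.
- clip_tin: Round open tin of clips, 64 mm wide, 22 mm tall: bystander.
- stamp: Wooden rubber stamp with a knob, 62 mm tall: bystander.
Not all that is in view belongs to the job. Leave any orange or red look-alike of the right_bottle alone.

How it is judged:
On the way:
1. the bar is lifted clear of the cradle by hand, level within 0.10 rad, before it hangs on the hook (angle between carrier's own y axis and vertical between 1.4708 and 1.6708 rad and contact force between the fingers and carrier above 1 N and contact force between each of cradle, hook_stand and carrier below 0.1 N and height (world z) of carrier above 0.095 m), for 0.3 s.
At the end, for the whole second after the job is handed in: The bail hangs on the hook (loop top within 25 mm of the seat), the bar touching no cradle, within 0.10 rad of level, still (below 0.04 m/s, 0.3 rad/s), both bottles in their cups (within 15 mm of the floor middle, 0.25 rad of square) (angle between carrier's own y axis and vertical between 1.4708 and 1.6708 rad and distance between left_bottle and cup_left below 0.015 m and angle between the z axis of each of left_bottle, right_bottle and the z axis of carrier, either way round below 0.25 rad and distance between right_bottle and cup_right below 0.015 m and contact force between hook_stand and carrier above 1 N and contact force between cradle and carrier below 0.1 N and distance between bail_peak and hook_seat below 0.025 m and linear speed of carrier below 0.04 m/s and angular speed of carrier below 0.3 rad/s).
It fails at once if the bar tips steeply (more than 0.45 rad) (angle between carrier's own y axis and vertical below 1.1208 rad or angle between carrier's own y axis and vertical above 2.0208 rad).
It fails at once if a bystander (stapler, tape roll, clip tin, stamp) is shifted by more than 30 mm (distance of any of stapler, tape_roll, clip_tin, stamp from where it was at the start of the episode above 0.03 m).
It also fails if it takes over 67 s, if anything falls off the work surface, if the arm or the gripper's body presses on something with over 40 N, if the wrist force passes 120 N, or if a joint passes its speed limit or range.

## Working session

There is one attempt and no reset: what is moved stays moved. The work goes in short steps, Python scripts to look and compute and a tool call to move; the robot and the scene stay as the last step left them, time stands still between calls to the robot, and variables do not carry over. Pictures are saved under pics/ and viewed, at most 10 in all, crops included, and the job is handed in when it is done.

Besides the shell and the picture viewer there is one more tool, called after "Request:" as a command line: name --argument value ..., lists and objects as JSON in quotes. arm_command: Moves the arm, as the interface text tells. Its arguments: {"type":"object","properties":{"targets":{"type":"array","items":{"type":"object","properties":{"offset":{"type":"array","items":{"type":"number"}},"roll":{"type":"number"}}}},"hand":{"type":"number"}},"required":["targets"]}

```bash
mkdir -p pics; cat > h.py <<'E'
import numpy as np, cv2
from workcell import sensors, grab_frame, arm
def cloud(f):
    z=f["z_map"]; h,w=z.shape; F=h/2/np.tan(np.radians(f["vfov"])/2)
    u,v=np.meshgrid(np.arange(w),np.arange(h))
    P=np.stack([(u-f["cx"])/F*z,(v-f["cy"])/F*z,z],-1)
    W=(P-np.array(f["t"]))@np.array(f["R"]); W[z<=0]=np.nan
    return W
E
python3 - <<'E'
from h import *
s=sensors.read_state(); print({k:np.round(v,3) for k,v in s.items()}, arm.hold_point_z)
fs=[]
for n in("scene","top"):
    f=grab_frame(n); np.savez(n+"0.npz",**f); 
    print(n, f["vfov"], -np.array(f["R"]).T@np.array(f["t"]))
    cv2.imwrite(f"pics/{n}0.png",cv2.resize(f["color"][:,:,::-1],(768,576)))
E
```

```text
{'time_s': np.float64(0.0), 'q': array([ 1.516,  0.386,  0.007, -0.   , -1.194, -0.259]), 'qd': array([ 0.002, -0.   ,  0.001, -0.   ,  0.002, -0.   ]), 'joint_efforts': array([ 1.0000e-03, -3.9067e+01,  1.8740e+01,  4.2200e+00,  1.1000e-02,
       -0.0000e+00]), 'tool_pos': array([0.193, 0.594, 0.221]), 'tool_rot': array([ 3.139, -0.   , -0.314]), 'ft_force': array([ 0.054, -0.633, -0.62 ]), 'moment': array([ 0.006, -0.021, -0.023]), 'gripper_force': np.float64(0.0), 'finger_gap': np.float64(0.087)} 0.0187
scene 47.795987163015766 [-0.45910688 -0.55198253  1.01493924]
top 54.437195919537075 [0.378341   0.02522325 1.68862778]
```

View pics/scene0.png

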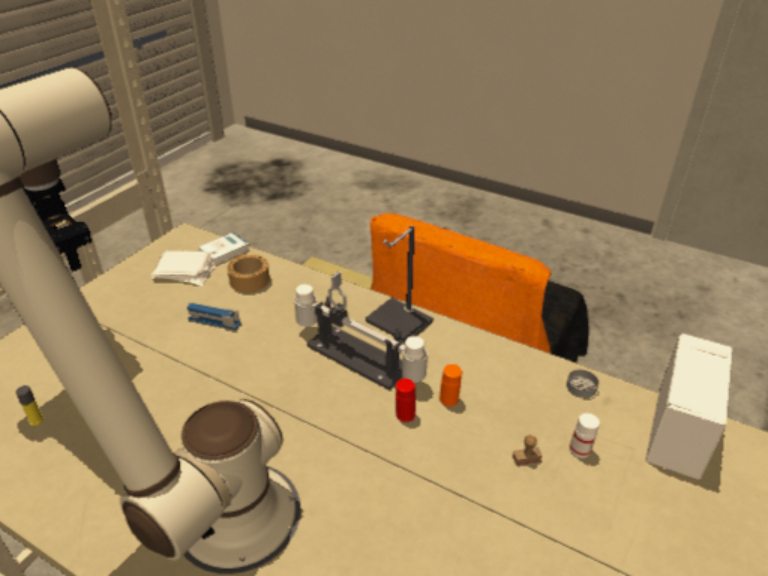

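View pics/top0.png

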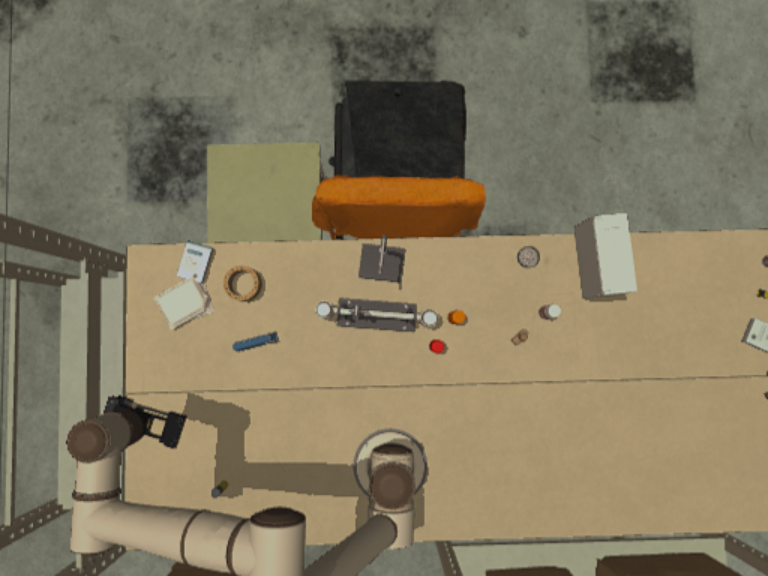

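The scene view shows the carrier in its cradle near (360,335) with the bail at (337,290), and the hook stand behind it at (405,240–320). In the top view the bottles are at (324,310) and (430,319) and the stand foot at (382,262).

```bash
python3 - <<'E'
from h import *
for n in("scene","top"):
    f=dict(np.load(n+"0.npz")); W=cloud(f); c=f["color"].astype(int)
    print(n)
    x,y,z=W[...,0],W[...,1],W[...,2]
    roi=(x>.3)&(x<.85)&(y>-.2)&(y<.3)
    white=roi&(c.min(-1)>150)&(c.max(-1)-c.min(-1)<35)&(z>.1)
    def comps(m,name,mn=4):
        k,l,st,ce=cv2.connectedComponentsWithStats(m.astype(np.uint8),connectivity=8)
        for i in range(1,k):
            if st[i,4]>=mn:
                p=W[l==i]; print(name,st[i],np.round(np.median(p,0),3),np.round(np.percentile(p,5,0),3),np.round(np.percentile(p,95,0),3))
    for a,b in((.02,.08),(.08,.13),(.13,.215),(.215,.3)): comps(roi&(z>a)&(z<b),f"z{a}-{b}",5)
    comps(white,"white")
    dark=roi&(c.max(-1)<90)&(z<.02)&(z>-.02); comps(dark,"darkfoot",40)
f=dict(np.load("top0.npz"))
cv2.imwrite("pics/topc.png",cv2.resize(f["color"][140:240,200:310,::-1],None,fx=6,fy=6,interpolation=cv2.INTER_CUBIC)[:600,:660])
f=dict(np.load("scene0.npz"))
cv2.imwrite("pics/scc.png",cv2.resize(f["color"][145:265,190:300,::-1],None,fx=5,fy=5,interpolation=cv2.INTER_CUBIC))
E
```

```text
scene
z0.02-0.08 [247 164  24  23 328] [0.742 0.114 0.051] [0.733 0.066 0.024] [0.751 0.167 0.078]
z0.02-0.08 [275 175  61  36 929] [ 0.728 -0.086  0.05 ] [ 0.719 -0.19   0.023] [0.738 0.029 0.077]
z0.02-0.08 [270 191   5  15  49] [0.635 0.001 0.051] [ 0.632 -0.003  0.025] [0.64  0.009 0.078]
z0.02-0.08 [196 206  25  20 248] [0.443 0.152 0.054] [0.436 0.116 0.027] [0.464 0.185 0.077]
z0.02-0.08 [257 234   9  16 107] [ 0.425 -0.07   0.047] [ 0.416 -0.074  0.022] [ 0.45  -0.061  0.076]
z0.02-0.08 [268 240  16  15 155] [ 0.41  -0.134  0.058] [ 0.405 -0.147  0.038] [ 0.43  -0.106  0.077]
z0.02-0.08 [293 250   4  15  40] [ 0.416 -0.194  0.048] [ 0.412 -0.199  0.027] [ 0.423 -0.187  0.072]
z0.02-0.08 [263 259  14  19 194] [ 0.333 -0.153  0.051] [ 0.328 -0.164  0.023] [ 0.352 -0.131  0.076]
z0.08-0.13 [246 151  26  21 281] [0.751 0.125 0.108] [0.742 0.071 0.083] [0.759 0.176 0.128]
z0.08-0.13 [275 161  64  34 838] [ 0.74  -0.085  0.105] [ 0.732 -0.188  0.082] [0.748 0.035 0.128]
z0.08-0.13 [271 180   4  13  46] [0.636 0.001 0.106] [ 0.632 -0.003  0.083] [0.642 0.007 0.127]
z0.08-0.13 [ 196 
[... 2575 characters left out ...]
4 0.01  0.248] [ 0.552 -0.002  0.239] [0.646 0.016 0.261]
white [212 202   8   9  52] [0.463 0.176 0.129] [0.451 0.162 0.123] [0.476 0.189 0.135]
white [237 205   1   4   4] [0.455 0.082 0.211] [0.449 0.082 0.208] [0.46  0.082 0.212]
white [247 208   5   2   5] [0.448 0.035 0.103] [0.448 0.028 0.1  ] [0.453 0.043 0.105]
white [283 208   8   8  54] [ 0.433 -0.12   0.128] [ 0.418 -0.135  0.123] [ 0.447 -0.107  0.133]
darkfoot [240 163  30  26 554] [0.603 0.006 0.012] [ 0.559 -0.049  0.005] [0.651 0.065 0.019]
darkfoot [226 200  52   9 228] [0.475 0.018 0.013] [ 0.459 -0.079  0.006] [0.493 0.119 0.018]
darkfoot [224 210  54  11 366] [0.425 0.03  0.012] [ 0.405 -0.075  0.004] [0.445 0.135 0.018]
```

View pics/topc.png

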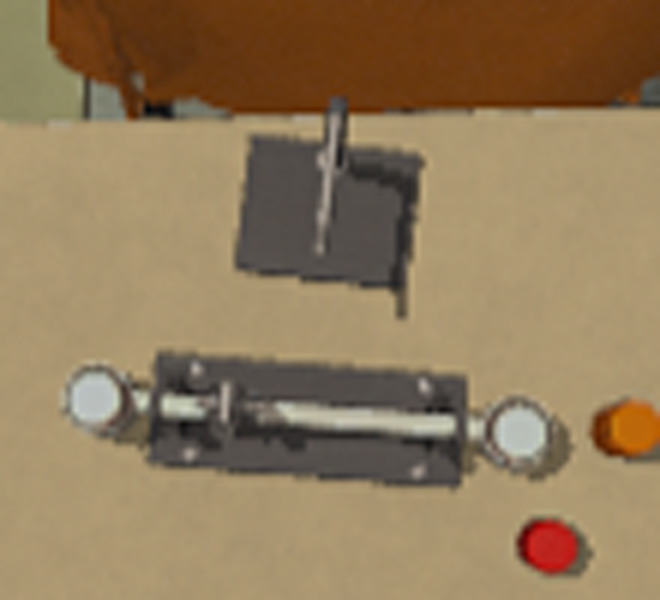

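View pics/scc.png

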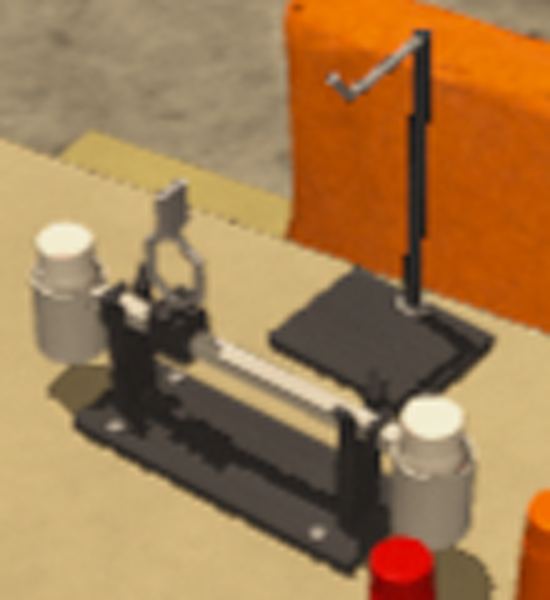

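Left bottle top is at (0.463, 0.176) and right at (0.433, −0.120). The spacing is 0.298 m against a nominal 0.300, so carrier yaw ≈ −0.10 and its middle is (0.448, 0.028). The tab is at about (0.455, 0.081) with its top at 0.211, as it should be. I'll move over it.

Request:
arm_command --hand 8.7 --targets '[{"offset":[0,0,-2],"roll":-0.107},{"offset":[0,0,-2],"roll":-0.107},{"offset":[2.6,4.0,0],"roll":0},{"offset":[2.6,4.0,0],"roll":0},{"offset":[2.6,4.0,0],"roll":0},{"offset":[2.6,4.0,0],"roll":0},{"offset":[2.6,4.0,0],"roll":0},{"offset":[2.6,4.0,0],"roll":0}]'

```text
time_s: 1.1
tool_pos: [0.3245, 0.3384, 0.2623]
tool_rot: [3.141, 0.0, -0.1]
ft_force: [0.3, 0.8, 0.4]
finger_gap: 0.0869
gripper_force: 0.0
```

Request:
arm_command --targets '[{"offset":[2.6,4.0,0],"roll":0},{"offset":[2.6,4.0,0],"roll":0},{"offset":[2.6,4.0,0],"roll":0},{"offset":[2.6,4.0,0],"roll":0},{"offset":[2.6,4.0,0],"roll":0},{"offset":[0,0,0],"roll":0},{"offset":[0,0,0],"roll":0},{"offset":[0,0,0],"roll":0}]'

```text
time_s: 2.1
tool_pos: [0.4333, 0.1289, 0.2625]
tool_rot: [-3.142, 0.0, -0.098]
ft_force: [0.4, -0.4, 0.2]
finger_gap: 0.0868
gripper_force: 0.0
```

Request:
arm_command --targets '[{"offset":[1.3,2.3,0],"roll":0},{"offset":[1.3,2.3,0],"roll":0},{"offset":[0,0,2],"roll":0},{"offset":[0,0,2],"roll":0},{"offset":[0,0,2],"roll":0},{"offset":[0,0,2.1],"roll":0},{"offset":[0,0,0],"roll":0},{"offset":[0,0,0],"roll":0}]'

```text
time_s: 3.1
tool_pos: [0.4554, 0.0806, 0.1824]
tool_rot: [-3.141, -0.001, -0.098]
ft_force: [0.8, -0.0, 0.4]
finger_gap: 0.0868
gripper_force: 0.0
```

```bash
python3 - <<'E'
from h import *
f=grab_frame("top"); g=grab_frame("scene")
a=cv2.resize(f["color"][180:230,200:290,::-1],None,fx=6,fy=6,interpolation=cv2.INTER_CUBIC)
b=cv2.resize(g["color"][150:265,185:295,::-1],None,fx=5,fy=5,interpolation=cv2.INTER_CUBIC)
cv2.imwrite("pics/a1.png",b)
print(sensors.read_state()["tool_pos"])
E
```

```text
[0.45551472 0.0804353  0.18260514]
```

View pics/a1.png

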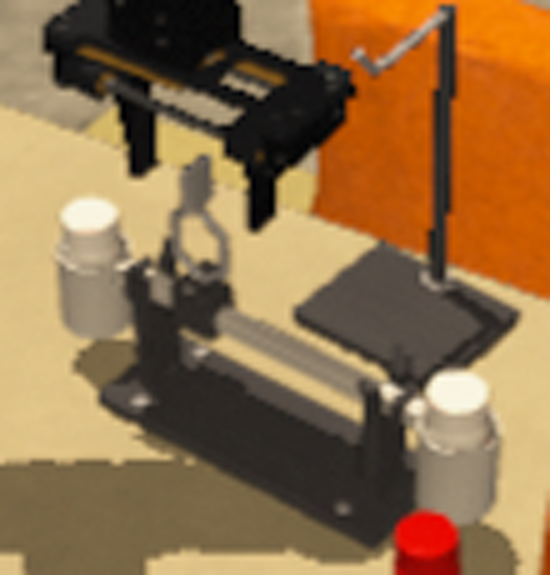

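The fingers straddle the tab, which is at crop pixel (197,180), between tips at (140,170) and (260,222). Now I'll close.

Request:
arm_command --hand 0 --targets '[{"offset":[0,0,0],"roll":0},{"offset":[0,0,0],"roll":0},{"offset":[0,0,0],"roll":0},{"offset":[0,0,0],"roll":0},{"offset":[0,0,0],"roll":0},{"offset":[0,0,0],"roll":0},{"offset":[0,0,0],"roll":0},{"offset":[0,0,0],"roll":0}]'

```text
time_s: 4.2
tool_pos: [0.4549, 0.0798, 0.1815]
tool_rot: [3.142, 0.0, -0.1]
ft_force: [-0.3, -0.2, 0.1]
finger_gap: 0.0148
gripper_force: 0.0
```

```bash
cat >> h.py <<'E'
def look(tag=""):
    s=sensors.read_state(); print(tag,s["time_s"],"tcp",np.round(s["tool_pos"],4),"F",np.round(s["ft_force"],2),"M",np.round(s["moment"],3),"gap",round(float(s["finger_gap"]),4),"gf",round(float(s["gripper_force"]),1))
    out={}
    for n in("top","scene"):
        f=grab_frame(n); W=cloud(f); c=f["color"].astype(int)
        w=(c.min(-1)>135)&(c.max(-1)-c.min(-1)<45)&(W[...,2]>.1)&(W[...,2]<.35)&(W[...,0]>.35)&(W[...,0]<.68)&(W[...,1]>-.25)&(W[...,1]<.3)
        k,l,st,ce=cv2.connectedComponentsWithStats(w.astype(np.uint8),connectivity=8)
        P=[np.median(W[l==i],0) for i in range(1,k) if st[i,4]>=15]
        P=sorted(P,key=lambda p:-p[1])
        print(n,[list(np.round(p,4)) for p in P])
        if len(P)>=2:
            d=P[0]-P[-1]; L=np.hypot(d[0],d[1])
            print("   tilt(+ = +y end down) %.3f len %.3f yaw %.3f"%(-np.arctan2(d[2],L),L,-np.arctan2(d[0],d[1])))
    return f
E
python3 -c "
from h import *
look()"
```

```text
4.2 tcp [0.4549 0.0798 0.1815] F [-0.32 -0.23  0.12] M [-0.031  0.005 -0.019] gap 0.0148 gf 0.0
top [[np.float64(0.4326), np.float64(-0.1196), np.float64(0.1289)]]
scene [[np.float64(0.4599), np.float64(0.1749), np.float64(0.1273)], [np.float64(0.4285), np.float64(-0.122), np.float64(0.127)]]
   tilt(+ = +y end down) -0.001 len 0.299 yaw -0.105
```

Still closing. I'll wait a bit, then do a small lift.

Request:
arm_command --targets '[{"offset":[0,0,0],"roll":0},{"offset":[0,0,0],"roll":0},{"offset":[0,0,0],"roll":0},{"offset":[0,0,0],"roll":0},{"offset":[0,0,-0.3],"roll":0},{"offset":[0,0,-0.3],"roll":0},{"offset":[0,0,0],"roll":0},{"offset":[0,0,0],"roll":0}]'

```text
time_s: 5.3
tool_pos: [0.4545, 0.0795, 0.1873]
tool_rot: [3.141, 0.001, -0.1]
ft_force: [-0.2, -0.8, -4.2]
finger_gap: 0.0078
gripper_force: 30.0
```

```bash
python3 -c "
from h import *
look();look()"
```

```text
5.3 tcp [0.4545 0.0795 0.1873] F [-0.18 -0.78 -4.22] M [-0.257  0.027  0.04 ] gap 0.0078 gf 30.0
top [[np.float64(0.4307), np.float64(-0.1199), np.float64(0.1263)]]
scene [[np.float64(0.4598), np.float64(0.1755), np.float64(0.1363)], [np.float64(0.427), np.float64(-0.1226), np.float64(0.1252)]]
   tilt(+ = +y end down) -0.037 len 0.300 yaw -0.110
 5.4 tcp [0.4546 0.0796 0.1873] F [ 0.37 -0.06 -2.97] M [-0.289  0.08  -0.003] gap 0.0075 gf 30.0
top [[np.float64(0.4308), np.float64(-0.1197), np.float64(0.1274)]]
scene [[np.float64(0.4591), np.float64(0.1756), np.float64(0.1355)], [np.float64(0.4285), np.float64(-0.1228), np.float64(0.1254)]]
   tilt(+ = +y end down) -0.034 len 0.300 yaw -0.102
```

The −y end stays down, so the balance point lies to −y of the bail (s≈+0.052). I'll lower and draw the bail about 50 mm toward −y, which is tool +y.

Request:
arm_command --targets '[{"offset":[0,0,0.3],"roll":0},{"offset":[0,0,0.3],"roll":0},{"offset":[0,0,0],"roll":0},{"offset":[0,0.8,0],"roll":0},{"offset":[0,1.0,0],"roll":0},{"offset":[0,1.0,0],"roll":0},{"offset":[0,1.0,0],"roll":0},{"offset":[0,1.0,0],"roll":0}]'

```text
time_s: 6.5
tool_pos: [0.4503, 0.0313, 0.1817]
tool_rot: [-3.141, -0.001, -0.1]
ft_force: [0.3, 2.2, -2.7]
finger_gap: 0.0076
gripper_force: 30.0
```

Request:
arm_command --targets '[{"offset":[0,0,0],"roll":0},{"offset":[0,0,0],"roll":0},{"offset":[0,0,-0.3],"roll":0},{"offset":[0,0,-0.3],"roll":0},{"offset":[0,0,0],"roll":0},{"offset":[0,0,0],"roll":0},{"offset":[0,0,0],"roll":0},{"offset":[0,0,0],"roll":0}]'

```text
time_s: 7.5
tool_pos: [0.45, 0.032, 0.1874]
tool_rot: [3.141, 0.0, -0.1]
ft_force: [0.2, 0.7, -5.1]
finger_gap: 0.0078
gripper_force: 30.0
```

```bash
python3 -c "
from h import *
look();look()"
```

```text
7.5 tcp [0.45   0.032  0.1874] F [ 0.23  0.65 -5.12] M [-0.006 -0.036  0.088] gap 0.0078 gf 30.0
top [[np.float64(0.475), np.float64(0.1754), np.float64(0.1424)], [np.float64(0.4343), np.float64(-0.1233), np.float64(0.1279)]]
   tilt(+ = +y end down) -0.048 len 0.301 yaw -0.135
scene [[np.float64(0.4602), np.float64(0.1744), np.float64(0.1406)], [np.float64(0.4547), np.float64(0.1049), np.float64(0.106)], [np.float64(0.4287), np.float64(-0.1238), np.float64(0.1246)]]
   tilt(+ = +y end down) -0.053 len 0.300 yaw -0.105
 7.6 tcp [0.4501 0.032  0.1875] F [ 0.27 -0.11 -5.07] M [ 0.004  0.007 -0.032] gap 0.0076 gf 30.0
top [[np.float64(0.4748), np.float64(0.1751), np.float64(0.1419)], [np.float64(0.4343), np.float64(-0.1233), np.float64(0.1259)]]
   tilt(+ = +y end down) -0.053 len 0.301 yaw -0.135
scene [[np.float64(0.4593), np.float64(0.1731), np.float64(0.1404)], [np.float64(0.4562), np.float64(0.1057), np.float64(0.1049)], [np.float64(0.4305), np.float64(-0.1229), np.float64(0.1249)]]
   tilt(+ = +y end down) -0.052 len 0.297 yaw -0.097
```

Request:
arm_command --targets '[{"offset":[0,0,0.3],"roll":0},{"offset":[0,0,0.3],"roll":0},{"offset":[0,0,0],"roll":0},{"offset":[0,0.8,0],"roll":0},{"offset":[0,0.8,0],"roll":0},{"offset":[0,0.9,0],"roll":0},{"offset":[0,0,0],"roll":0},{"offset":[0,0,0],"roll":0}]'

```text
time_s: 8.7
tool_pos: [0.4475, 0.0065, 0.1816]
tool_rot: [3.14, 0.0, -0.1]
ft_force: [0.6, 0.1, -3.0]
finger_gap: 0.0081
gripper_force: 30.0
```

Request:
arm_command --targets '[{"offset":[0,0,-0.3],"roll":0},{"offset":[0,0,-0.3],"roll":0},{"offset":[0,0,0],"roll":0},{"offset":[0,0,0],"roll":0},{"offset":[0,0,0],"roll":0},{"offset":[0,0,0],"roll":0},{"offset":[0,0,0],"roll":0},{"offset":[0,0,0],"roll":0}]'

```text
time_s: 9.7
tool_pos: [0.4476, 0.0072, 0.1875]
tool_rot: [3.142, 0.0, -0.1]
ft_force: [-0.3, 1.9, -5.3]
finger_gap: 0.0078
gripper_force: 30.0
```

```bash
python3 -c "
from h import *
look();look()"
```

```text
9.7 tcp [0.4476 0.0072 0.1875] F [-0.31  1.92 -5.32] M [ 0.858 -0.022 -0.002] gap 0.0078 gf 30.0
top [[np.float64(0.4715), np.float64(0.1771), np.float64(0.1261)]]
scene [[np.float64(0.4596), np.float64(0.1726), np.float64(0.125)], [np.float64(0.433), np.float64(-0.1333), np.float64(0.1393)]]
   tilt(+ = +y end down) 0.046 len 0.307 yaw -0.087
 9.8 tcp [0.4476 0.0072 0.1875] F [-0.05  1.72 -4.12] M [ 0.812  0.027 -0.022] gap 0.0075 gf 30.0
top [[np.float64(0.4718), np.float64(0.1778), np.float64(0.1274)]]
scene [[np.float64(0.4603), np.float64(0.173), np.float64(0.1249)], [np.float64(0.4327), np.float64(-0.1331), np.float64(0.1398)]]
   tilt(+ = +y end down) 0.049 len 0.307 yaw -0.090
```

```bash
python3 -c "
from h import *
g=grab_frame('scene')
cv2.imwrite('pics/a2.png',cv2.resize(g['color'][130:265,185:310,::-1],None,fx=4.4,fy=4.4,interpolation=cv2.INTER_CUBIC))"
```

```text
(no output)
```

View pics/a2.png

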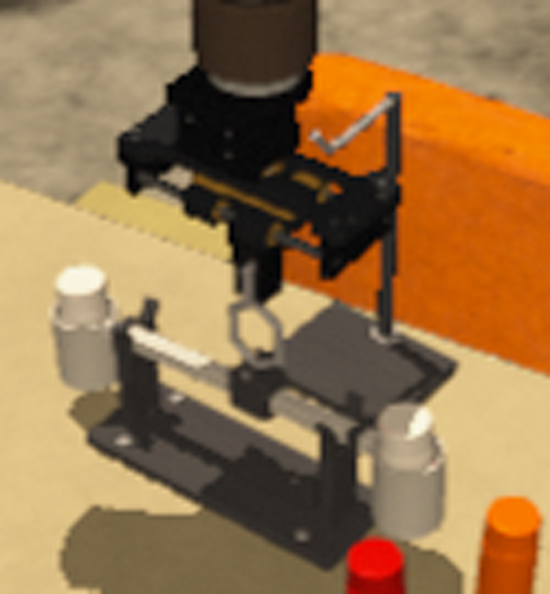

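The bar now rests on its +y end, so the balance point is bracketed between s≈−0.016 and +0.007. The white patch on the right bottle at (420,420) is partly shaded by the gripper, which biases that reading. I'll draw the bail back about 14 mm.

Request:
arm_command --targets '[{"offset":[0,0,0.3],"roll":0},{"offset":[0,0,0.3],"roll":0},{"offset":[0,0,0],"roll":0},{"offset":[0,-0.7,0],"roll":0},{"offset":[0,-0.7,0],"roll":0},{"offset":[0,0,0],"roll":0},{"offset":[0,0,0],"roll":0},{"offset":[0,0,0],"roll":0}]'

```text
time_s: 10.95
tool_pos: [0.4491, 0.0213, 0.1816]
tool_rot: [-3.141, -0.0, -0.1]
ft_force: [-0.5, 0.5, -1.5]
finger_gap: 0.0079
gripper_force: 30.0
```

Request:
arm_command --targets '[{"offset":[0,0,-0.3],"roll":0},{"offset":[0,0,-0.3],"roll":0},{"offset":[0,0,0],"roll":0},{"offset":[0,0,0],"roll":0},{"offset":[0,0,0],"roll":0},{"offset":[0,0,0],"roll":0},{"offset":[0,0,0],"roll":0},{"offset":[0,0,0],"roll":0}]'

```text
time_s: 11.95
tool_pos: [0.449, 0.0211, 0.1875]
tool_rot: [-3.142, 0.0, -0.1]
ft_force: [0.4, -0.2, -5.1]
finger_gap: 0.0078
gripper_force: 30.0
```

```bash
python3 -c "
from h import *
look();look()"
```

```text
11.95 tcp [0.449  0.0211 0.1875] F [ 0.41 -0.24 -5.11] M [ 0.115 -0.038  0.019] gap 0.0078 gf 30.0
top [[np.float64(0.472), np.float64(0.1855), np.float64(0.1247)], [np.float64(0.4342), np.float64(-0.1219), np.float64(0.1421)]]
   tilt(+ = +y end down) 0.056 len 0.310 yaw -0.122
scene [[np.float64(0.4603), np.float64(0.1798), np.float64(0.1244)], [np.float64(0.4327), np.float64(-0.1226), np.float64(0.1403)]]
   tilt(+ = +y end down) 0.052 len 0.304 yaw -0.091
 12.05 tcp [0.449  0.0211 0.1875] F [ 0.85  0.34 -4.74] M [ 0.038 -0.018 -0.011] gap 0.0077 gf 30.0
top [[np.float64(0.4721), np.float64(0.1854), np.float64(0.1268)], [np.float64(0.4343), np.float64(-0.122), np.float64(0.1423)]]
   tilt(+ = +y end down) 0.050 len 0.310 yaw -0.122
scene [[np.float64(0.4621), np.float64(0.1812), np.float64(0.1244)], [np.float64(0.4307), np.float64(-0.1215), np.float64(0.1409)]]
   tilt(+ = +y end down) 0.054 len 0.304 yaw -0.104
```

Request:
arm_command --targets '[{"offset":[0,0,0.3],"roll":0},{"offset":[0,0,0.3],"roll":0},{"offset":[0,0,0],"roll":0},{"offset":[0,-0.4,0],"roll":0},{"offset":[0,-0.4,0],"roll":0},{"offset":[0,0,0],"roll":0},{"offset":[0,0,0],"roll":0},{"offset":[0,0,0],"roll":0}]'

```text
time_s: 13.15
tool_pos: [0.4499, 0.0291, 0.1817]
tool_rot: [-3.141, -0.0, -0.1]
ft_force: [0.1, -1.7, -1.9]
finger_gap: 0.0076
gripper_force: 30.0
```

Request:
arm_command --targets '[{"offset":[0,0,-0.3],"roll":0},{"offset":[0,0,-0.3],"roll":0},{"offset":[0,0,0],"roll":0},{"offset":[0,0,0],"roll":0},{"offset":[0,0,0],"roll":0},{"offset":[0,0,0],"roll":0},{"offset":[0,0,0],"roll":0},{"offset":[0,0,0],"roll":0}]'

```text
time_s: 14.15
tool_pos: [0.4498, 0.029, 0.1875]
tool_rot: [3.142, 0.0, -0.1]
ft_force: [0.8, 0.6, -4.1]
finger_gap: 0.0077
gripper_force: 30.0
```

```bash
python3 -c "
from h import *
look();look()"
```

```text
14.15 tcp [0.4498 0.029  0.1875] F [ 0.76  0.58 -4.08] M [ 0.007 -0.007 -0.011] gap 0.0077 gf 30.0
top [[np.float64(0.4724), np.float64(0.1856), np.float64(0.1241)], [np.float64(0.4343), np.float64(-0.118), np.float64(0.143)]]
   tilt(+ = +y end down) 0.062 len 0.306 yaw -0.125
scene [[np.float64(0.4625), np.float64(0.1812), np.float64(0.1241)], [np.float64(0.4299), np.float64(-0.1187), np.float64(0.1417)]]
   tilt(+ = +y end down) 0.058 len 0.302 yaw -0.108
 14.25 tcp [0.4498 0.029  0.1875] F [-0.43 -0.08 -4.62] M [ 0.066 -0.035  0.007] gap 0.0078 gf 30.0
top [[np.float64(0.4723), np.float64(0.1856), np.float64(0.1244)], [np.float64(0.4344), np.float64(-0.1179), np.float64(0.1434)]]
   tilt(+ = +y end down) 0.062 len 0.306 yaw -0.124
scene [[np.float64(0.4608), np.float64(0.1802), np.float64(0.1241)], [np.float64(0.4317), np.float64(-0.1188), np.float64(0.1416)]]
   tilt(+ = +y end down) 0.058 len 0.300 yaw -0.097
```

Request:
arm_command --targets '[{"offset":[0,0,0.3],"roll":0},{"offset":[0,0,0.3],"roll":0},{"offset":[0,0,0],"roll":0},{"offset":[0,-0.25,0],"roll":0},{"offset":[0,0,0],"roll":0},{"offset":[0,0,0],"roll":0},{"offset":[0,0,0],"roll":0},{"offset":[0,0,0],"roll":0}]'

```text
time_s: 15.35
tool_pos: [0.4502, 0.0315, 0.1817]
tool_rot: [3.142, -0.0, -0.1]
ft_force: [1.5, -3.3, -2.4]
finger_gap: 0.0079
gripper_force: 30.0
```

Request:
arm_command --targets '[{"offset":[0,0,-0.3],"roll":0},{"offset":[0,0,-0.3],"roll":0},{"offset":[0,0,0],"roll":0},{"offset":[0,0,0],"roll":0},{"offset":[0,0,0],"roll":0},{"offset":[0,0,0],"roll":0},{"offset":[0,0,0],"roll":0},{"offset":[0,0,0],"roll":0}]'

```text
time_s: 16.35
tool_pos: [0.4498, 0.0315, 0.1874]
tool_rot: [3.141, 0.001, -0.1]
ft_force: [-1.7, -1.9, -6.5]
finger_gap: 0.008
gripper_force: 30.0
```

```bash
python3 -c "
from h import *
look();look()"
```

```text
16.35 tcp [0.4498 0.0315 0.1874] F [-1.75 -1.87 -6.45] M [-0.807  0.415 -0.075] gap 0.008 gf 30.0
top [[np.float64(0.4751), np.float64(0.1796), np.float64(0.1386)], [np.float64(0.4344), np.float64(-0.1193), np.float64(0.1296)]]
   tilt(+ = +y end down) -0.030 len 0.302 yaw -0.135
scene [[np.float64(0.4607), np.float64(0.1776), np.float64(0.1355)], [np.float64(0.4545), np.float64(0.1072), np.float64(0.1032)], [np.float64(0.4284), np.float64(-0.1194), np.float64(0.13)]]
   tilt(+ = +y end down) -0.018 len 0.299 yaw -0.108
 16.45 tcp [0.4503 0.0317 0.1876] F [-0.22 -1.43 -5.56] M [-0.539  0.192 -0.09 ] gap 0.0077 gf 30.0
top [[np.float64(0.4735), np.float64(0.1841), np.float64(0.1362)], [np.float64(0.4345), np.float64(-0.1189), np.float64(0.132)]]
   tilt(+ = +y end down) -0.014 len 0.305 yaw -0.128
scene [[np.float64(0.4612), np.float64(0.1787), np.float64(0.1346)], [np.float64(0.4533), np.float64(0.1042), np.float64(0.1025)], [np.float64(0.4295), np.float64(-0.1198), np.float64(0.1323)]]
   tilt(+ = +y end down) -0.008 len 0.300 yaw -0.106
```

Almost level and swinging freely. I'll lift a little more, still inside the forks, and let it settle.

Request:
arm_command --targets '[{"offset":[0,0,-0.2],"roll":0},{"offset":[0,0,-0.2],"roll":0},{"offset":[0,0,-0.2],"roll":0},{"offset":[0,0,0],"roll":0},{"offset":[0,0,0],"roll":0},{"offset":[0,0,0],"roll":0},{"offset":[0,0,0],"roll":0},{"offset":[0,0,0],"roll":0}]'

```text
time_s: 17.55
tool_pos: [0.4501, 0.0315, 0.1935]
tool_rot: [3.142, 0.0, -0.1]
ft_force: [-0.6, -0.4, -5.7]
finger_gap: 0.0075
gripper_force: 30.0
```

```bash
python3 -c "
from h import *
for i in range(4): look()"
```

```text
17.55 tcp [0.4501 0.0315 0.1935] F [-0.56 -0.36 -5.73] M [-0.037  0.015  0.007] gap 0.0075 gf 30.0
top [[np.float64(0.4753), np.float64(0.1847), np.float64(0.1329)], [np.float64(0.434), np.float64(-0.1179), np.float64(0.1469)]]
   tilt(+ = +y end down) 0.046 len 0.305 yaw -0.136
scene [[np.float64(0.4616), np.float64(0.1812), np.float64(0.1324)], [np.float64(0.4556), np.float64(0.1034), np.float64(0.1053)], [np.float64(0.4302), np.float64(-0.119), np.float64(0.1457)]]
   tilt(+ = +y end down) 0.044 len 0.302 yaw -0.104
 17.65 tcp [0.4501 0.0315 0.1935] F [ 0.14  0.5  -3.68] M [-0.046 -0.011 -0.006] gap 0.008 gf 30.0
top [[np.float64(0.4737), np.float64(0.1843), np.float64(0.1331)], [np.float64(0.434), np.float64(-0.1177), np.float64(0.1468)]]
   tilt(+ = +y end down) 0.045 len 0.305 yaw -0.130
scene [[np.float64(0.4609), np.float64(0.1779), np.float64(0.1333)], [np.float64(0.4567), np.float64(0.1078), np.float64(0.105)], [np.float64(0.4288), np.float64(-0.1184), np.float64(0.1451)]]
   tilt(+ = +y end down) 0.039 len 0.298 yaw -0.108
 17.75 tcp [0.4501 0.0316 0.1935] F [ 0.81 -0.08 -
[... 300 characters left out ...]
 [np.float64(0.4542), np.float64(0.105), np.float64(0.105)], [np.float64(0.4307), np.float64(-0.1189), np.float64(0.146)]]
   tilt(+ = +y end down) 0.048 len 0.302 yaw -0.101
 17.85 tcp [0.4501 0.0316 0.1935] F [ 0.36  0.27 -3.69] M [ 0.029 -0.026  0.021] gap 0.0075 gf 30.0
top [[np.float64(0.4737), np.float64(0.1827), np.float64(0.1326)], [np.float64(0.4339), np.float64(-0.1176), np.float64(0.1481)]]
   tilt(+ = +y end down) 0.051 len 0.303 yaw -0.132
scene [[np.float64(0.4624), np.float64(0.1795), np.float64(0.13)], [np.float64(0.4556), np.float64(0.1039), np.float64(0.1036)], [np.float64(0.4295), np.float64(-0.1185), np.float64(0.1479)]]
   tilt(+ = +y end down) 0.060 len 0.300 yaw -0.110
```

Request:
arm_command --targets '[{"offset":[0,0,0],"roll":0},{"offset":[0,0,0],"roll":0},{"offset":[0,0,0],"roll":0},{"offset":[0,0,0],"roll":0},{"offset":[0,0,0],"roll":0},{"offset":[0,0,0],"roll":0},{"offset":[0,0,0],"roll":0},{"offset":[0,0,0],"roll":0}]'

```text
time_s: 18.95
tool_pos: [0.4501, 0.0316, 0.1935]
tool_rot: [3.142, 0.0, -0.1]
ft_force: [-0.0, -0.8, -5.4]
finger_gap: 0.0078
gripper_force: 30.0
```

```bash
python3 -c "
from h import *
for i in range(3): look()" | grep -E "F|tilt"
```

```text
18.95 tcp [0.4501 0.0316 0.1935] F [-0.05 -0.82 -5.39] M [-0.064 -0.027  0.004] gap 0.0078 gf 30.0
   tilt(+ = +y end down) 0.044 len 0.305 yaw -0.130
   tilt(+ = +y end down) 0.049 len 0.302 yaw -0.105
 19.05 tcp [0.4501 0.0316 0.1936] F [ 0.42  0.13 -3.98] M [-0.047 -0.002  0.005] gap 0.0076 gf 30.0
   tilt(+ = +y end down) 0.049 len 0.304 yaw -0.136
   tilt(+ = +y end down) 0.051 len 0.299 yaw -0.099
 19.15 tcp [0.4501 0.0315 0.1936] F [ 0.77 -0.71 -4.63] M [-0.009  0.008  0.092] gap 0.008 gf 30.0
   tilt(+ = +y end down) 0.060 len 0.305 yaw -0.136
   tilt(+ = +y end down) 0.057 len 0.298 yaw -0.101
```

It settles at +0.05 rad, floating free. I'll trim once more, about 2 mm toward +y.

Request:
arm_command --targets '[{"offset":[0,0,0.4],"roll":0},{"offset":[0,0,0.4],"roll":0},{"offset":[0,0,0.4],"roll":0},{"offset":[0,0,0],"roll":0},{"offset":[0,-0.18,0],"roll":0},{"offset":[0,0,0],"roll":0},{"offset":[0,0,0],"roll":0},{"offset":[0,0,0],"roll":0}]'

```text
time_s: 20.25
tool_pos: [0.4503, 0.0332, 0.1817]
tool_rot: [3.141, -0.0, -0.1]
ft_force: [1.1, -3.1, -2.7]
finger_gap: 0.0075
gripper_force: 30.0
```

Request:
arm_command --targets '[{"offset":[0,0,-0.3],"roll":0},{"offset":[0,0,-0.3],"roll":0},{"offset":[0,0,-0.3],"roll":0},{"offset":[0,0,-0.3],"roll":0},{"offset":[0,0,0],"roll":0},{"offset":[0,0,0],"roll":0},{"offset":[0,0,0],"roll":0},{"offset":[0,0,0],"roll":0}]'

```text
time_s: 21.25
tool_pos: [0.4506, 0.0337, 0.1937]
tool_rot: [-3.141, -0.001, -0.1]
ft_force: [-0.5, 0.1, -4.1]
finger_gap: 0.0079
gripper_force: 30.0
```

Request:
arm_command --targets '[{"offset":[0,0,0],"roll":0},{"offset":[0,0,0],"roll":0},{"offset":[0,0,0],"roll":0},{"offset":[0,0,0],"roll":0},{"offset":[0,0,0],"roll":0},{"offset":[0,0,0],"roll":0},{"offset":[0,0,0],"roll":0},{"offset":[0,0,0],"roll":0}]'

```text
time_s: 22.25
tool_pos: [0.4503, 0.0334, 0.1936]
tool_rot: [-3.142, 0.0, -0.1]
ft_force: [0.2, -0.4, -4.4]
finger_gap: 0.0079
gripper_force: 30.0
```

```bash
python3 -c "
from h import *
for i in range(3): look()" | grep -E "F|tilt"
python3 - <<'E'
from h import *
# hook geometry from the first frames
for n in("scene","top"):
    f=dict(np.load(n+"0.npz")); W=cloud(f)
    x,y,z=W[...,0],W[...,1],W[...,2]
    m=(x>.52)&(x<.66)&(abs(y)<.06)&(z>.23)&(z<.3)
    P=W[m]; c=P[:,:2].mean(0); d=np.linalg.svd(P[:,:2]-c)[2][0]; d*=np.sign(d[0])
    print(n,"hook yaw",np.arctan2(d[1],d[0]),"c",c)
    for a in np.arange(.53,.66,.01):
        q=P[(P[:,0]>a)&(P[:,0]<=a+.01)]
        if len(q): print(" ",np.round(np.median(q,0),4),len(q),round(q[:,2].max(),3))
    m=(x>.6)&(x<.66)&(abs(y)<.03)&(z>.05)&(z<.2); print("post",np.round(np.median(W[m],0),4),m.sum())
E
```

```text
22.25 tcp [0.4503 0.0334 0.1936] F [ 0.15 -0.41 -4.36] M [-0.027  0.013  0.019] gap 0.0079 gf 30.0
   tilt(+ = +y end down) -0.088 len 0.303 yaw -0.133
   tilt(+ = +y end down) -0.082 len 0.299 yaw -0.107
 22.35 tcp [0.4503 0.0333 0.1936] F [ 0.41  0.44 -4.68] M [-0.021 -0.042 -0.028] gap 0.0076 gf 30.0
   tilt(+ = +y end down) -0.080 len 0.301 yaw -0.133
   tilt(+ = +y end down) -0.080 len 0.298 yaw -0.103
 22.45 tcp [0.4503 0.0333 0.1936] F [-0.38 -0.39 -4.64] M [-0.014  0.025  0.026] gap 0.0075 gf 30.0
   tilt(+ = +y end down) -0.076 len 0.303 yaw -0.132
   tilt(+ = +y end down) -0.066 len 0.299 yaw -0.102
scene hook yaw -0.15502659668383673 c [0.59955853 0.00749055]
  [0.5378 0.0165 0.2631] 1 0.263
  [0.547  0.0155 0.2567] 9 0.264
  [0.5557 0.0127 0.2431] 3 0.246
  [0.5614 0.0113 0.2407] 5 0.244
  [0.5739 0.0109 0.2402] 6 0.245
  [0.5847 0.0099 0.2423] 5 0.245
  [0.5941 0.0083 0.243 ] 7 0.245
  [0.6065 0.0084 0.2437] 6 0.245
  [0.6167 0.0055 0.2434] 6 0.247
  [0.6268 0.0028 0.2458] 5 0.249
  [6.346e-01 1.000e-04 2.412e-01] 20 0.251
  [0.6424 0.0034 0.2483] 3 0.248
post [0.6353 0.0009 0.1281] 138
top hook yaw -0.15735837865736407 c [0.60143927 0.00904196]
  [0.5484 0.0182 0.2633] 2 0.265
  [0.5545 0.0161 0.2606] 4 0.268
  [0.5656 0.0157 0.2495] 5 0.254
  [0.574  0.0118 0.2459] 5 0.249
  [0.5862 0.0114 0.2434] 6 0.246
  [0.5955 0.0092 0.2454] 4 0.248
  [0.6049 0.0089 0.2459] 6 0.254
  [0.6167 0.0068 0.2477] 5 0.253
  [0.6254 0.0026 0.2461] 5 0.253
  [0.6358 0.0024 0.2505] 5 0.253
  [0.6442 0.002  0.2484] 8 0.252
post [6.418e-01 5.000e-04 1.307e-01] 10
```

Overshot slightly to about −0.07. I'll lower again, pressing 1.5 mm past to seat the bar firmly so it won't slide with the block, and check the force.

Request:
arm_command --targets '[{"offset":[0,0,0],"roll":0},{"offset":[0,0,0],"roll":0},{"offset":[0,0,0.4],"roll":0},{"offset":[0,0,0.4],"roll":0},{"offset":[0,0,0.4],"roll":0},{"offset":[0,0,0.15],"roll":0},{"offset":[0,0,0],"roll":0},{"offset":[0,0,0],"roll":0}]'

```text
time_s: 23.55
tool_pos: [0.4508, 0.0334, 0.1815]
tool_rot: [-3.142, -0.002, -0.099]
ft_force: [-3.3, -0.1, 5.4]
finger_gap: 0.0078
gripper_force: 30.0
```

```bash
python3 -c "
from h import *
look();look()"
```

```text
23.55 tcp [0.4508 0.0334 0.1815] F [-3.34 -0.1   5.45] M [0.098 1.052 0.026] gap 0.0078 gf 30.0
top [[np.float64(0.4738), np.float64(0.1768), np.float64(0.1279)], [np.float64(0.4343), np.float64(-0.1197), np.float64(0.1286)]]
   tilt(+ = +y end down) 0.002 len 0.299 yaw -0.132
scene [[np.float64(0.4592), np.float64(0.1762), np.float64(0.1272)], [np.float64(0.4281), np.float64(-0.1225), np.float64(0.1275)]]
   tilt(+ = +y end down) 0.001 len 0.300 yaw -0.104
 23.65 tcp [0.4508 0.0334 0.1815] F [-2.53  0.98  6.11] M [ 0.09   1.082 -0.033] gap 0.0077 gf 30.0
top [[np.float64(0.474), np.float64(0.1766), np.float64(0.1289)], [np.float64(0.4345), np.float64(-0.1194), np.float64(0.1285)]]
   tilt(+ = +y end down) -0.001 len 0.299 yaw -0.133
scene [[np.float64(0.4598), np.float64(0.1754), np.float64(0.1272)], [np.float64(0.429), np.float64(-0.1213), np.float64(0.1274)]]
   tilt(+ = +y end down) 0.001 len 0.298 yaw -0.103
```

Request:
arm_command --targets '[{"offset":[0,0.12,0],"roll":0},{"offset":[0,0.12,0],"roll":0},{"offset":[0,0,0],"roll":0},{"offset":[0,0,0],"roll":0},{"offset":[0,0,-0.35],"roll":0},{"offset":[0,0,-0.35],"roll":0},{"offset":[0,0,-0.35],"roll":0},{"offset":[0,0,-0.3],"roll":0}]'

```text
time_s: 24.75
tool_pos: [0.4499, 0.0309, 0.1935]
tool_rot: [3.141, 0.0, -0.1]
ft_force: [-0.4, 0.2, -5.0]
finger_gap: 0.0075
gripper_force: 30.0
```

Request:
arm_command --targets '[{"offset":[0,0,0],"roll":0},{"offset":[0,0,0],"roll":0},{"offset":[0,0,0],"roll":0},{"offset":[0,0,0],"roll":0},{"offset":[0,0,0],"roll":0},{"offset":[0,0,0],"roll":0},{"offset":[0,0,0],"roll":0},{"offset":[0,0,0],"roll":0}]'

```text
time_s: 25.75
tool_pos: [0.45, 0.0309, 0.1935]
tool_rot: [3.142, 0.0, -0.1]
ft_force: [-1.0, -0.4, -4.2]
finger_gap: 0.008
gripper_force: 30.0
```

```bash
python3 -c "
from h import *
look();look();look()"
```

```text
25.75 tcp [0.45   0.0309 0.1935] F [-0.96 -0.41 -4.24] M [-0.014 -0.077  0.023] gap 0.008 gf 30.0
top [[np.float64(0.474), np.float64(0.1777), np.float64(0.1389)], [np.float64(0.434), np.float64(-0.122), np.float64(0.1401)]]
   tilt(+ = +y end down) 0.004 len 0.302 yaw -0.133
scene [[np.float64(0.4605), np.float64(0.1742), np.float64(0.1398)], [np.float64(0.4556), np.float64(0.105), np.float64(0.1081)], [np.float64(0.4293), np.float64(-0.1239), np.float64(0.1386)]]
   tilt(+ = +y end down) -0.004 len 0.300 yaw -0.104
 25.85 tcp [0.45   0.031  0.1936] F [ 1.02 -0.89 -4.88] M [-0.003 -0.026 -0.015] gap 0.0079 gf 30.0
top [[np.float64(0.4747), np.float64(0.1757), np.float64(0.1423)], [np.float64(0.4339), np.float64(-0.1223), np.float64(0.1403)]]
   tilt(+ = +y end down) -0.007 len 0.301 yaw -0.136
scene [[np.float64(0.461), np.float64(0.1755), np.float64(0.1396)], [np.float64(0.4559), np.float64(0.1067), np.float64(0.1088)], [np.float64(0.4289), np.float64(-0.1252), np.float64(0.1385)]]
   tilt(+ = +y end down) -0.004 len 0.302 yaw -0.106
 25.95 tcp [0.45   0.031  0.1936] F [-0.03  0.1  -5.11] M [-0.004 -0.023  0.001] gap 0.0075 gf 30.0
top [[np.float64(0.4749), np.float64(0.1751), np.float64(0.1446)], [np.float64(0.434), np.float64(-0.1223), np.float64(0.1394)]]
   tilt(+ = +y end down) -0.017 len 0.300 yaw -0.137
scene [[np.float64(0.4594), np.float64(0.1749), np.float64(0.1403)], [np.float64(0.4571), np.float64(0.1087), np.float64(0.1082)], [np.float64(0.4289), np.float64(-0.1236), np.float64(0.1385)]]
   tilt(+ = +y end down) -0.006 len 0.300 yaw -0.102
```

The bar lifts level, between −0.02 and 0.00 rad. From the fits, the hook's post axis is ≈(0.642, 0.0026), its yaw −0.156, the seat (0.573, 0.0135) and the tip (0.547, 0.0175) at z 0.264. I'll lift to TCP z 0.283, so the tip passes midway through the loop.

Request:
arm_command --targets '[{"offset":[0,0,-0.3],"roll":0},{"offset":[0,0,-0.5],"roll":0},{"offset":[0,0,-0.6],"roll":0},{"offset":[0,0,-0.6],"roll":0},{"offset":[0,0,-0.6],"roll":0},{"offset":[0,0,-0.6],"roll":0},{"offset":[0,0,-0.6],"roll":0},{"offset":[0,0,-0.6],"roll":0}]'

```text
time_s: 27.05
tool_pos: [0.45, 0.031, 0.2379]
tool_rot: [3.142, 0.0, -0.1]
ft_force: [-0.3, -0.5, -4.9]
finger_gap: 0.0075
gripper_force: 30.0
```

Request:
arm_command --targets '[{"offset":[0,0,-0.6],"roll":0},{"offset":[0,0,-0.6],"roll":0},{"offset":[0,0,-0.6],"roll":0},{"offset":[0,0,-0.6],"roll":0},{"offset":[0,0,-0.6],"roll":0},{"offset":[0,0,-0.6],"roll":0},{"offset":[0,0,-0.6],"roll":0},{"offset":[0,0,-0.35],"roll":0}]'

```text
time_s: 28.05
tool_pos: [0.4501, 0.031, 0.2835]
tool_rot: [-3.141, -0.0, -0.1]
ft_force: [0.4, 0.1, -3.8]
finger_gap: 0.0076
gripper_force: 30.0
```

```bash
python3 -c "
from h import *
look();look()"
```

```text
28.05 tcp [0.4501 0.031  0.2835] F [ 0.41  0.08 -3.79] M [-0.02  -0.084  0.034] gap 0.0076 gf 30.0
top [[np.float64(0.477), np.float64(0.1779), np.float64(0.2354)], [np.float64(0.4345), np.float64(-0.1222), np.float64(0.2281)]]
   tilt(+ = +y end down) -0.024 len 0.303 yaw -0.141
scene [[np.float64(0.4602), np.float64(0.1758), np.float64(0.2315)], [np.float64(0.4548), np.float64(0.1102), np.float64(0.1999)], [np.float64(0.4294), np.float64(-0.1227), np.float64(0.2268)]]
   tilt(+ = +y end down) -0.016 len 0.300 yaw -0.103
 28.15 tcp [0.4502 0.031  0.2835] F [-0.39 -0.25 -4.56] M [ 0.047 -0.01   0.039] gap 0.0077 gf 30.0
top [[np.float64(0.4345), np.float64(-0.1224), np.float64(0.2282)]]
scene [[np.float64(0.4593), np.float64(0.1734), np.float64(0.2314)], [np.float64(0.4549), np.float64(0.1035), np.float64(0.1984)], [np.float64(0.4279), np.float64(-0.1234), np.float64(0.2271)]]
   tilt(+ = +y end down) -0.014 len 0.298 yaw -0.105
```

Request:
arm_command --targets '[{"offset":[0,0,0],"roll":0.028},{"offset":[0.5,-0.03,0],"roll":0.028},{"offset":[0.9,-0.03,0],"roll":0},{"offset":[1.0,-0.03,0],"roll":0},{"offset":[1.0,-0.03,0],"roll":0},{"offset":[1.0,-0.03,0],"roll":0},{"offset":[0.9,-0.03,0],"roll":0},{"offset":[0.6,0,0],"roll":0}]'

```text
time_s: 29.25
tool_pos: [0.5092, 0.0236, 0.2829]
tool_rot: [3.141, 0.0, -0.156]
ft_force: [0.8, -0.1, -5.2]
finger_gap: 0.0076
gripper_force: 30.0
```

Request:
arm_command --targets '[{"offset":[0,0,0],"roll":0},{"offset":[0,0,0],"roll":0},{"offset":[0,0,0],"roll":0},{"offset":[0,0,0],"roll":0},{"offset":[0,0,0],"roll":0},{"offset":[0,0,0],"roll":0},{"offset":[0,0,0],"roll":0},{"offset":[0,0,0],"roll":0}]'

```text
time_s: 30.25
tool_pos: [0.5086, 0.0237, 0.283]
tool_rot: [-3.142, -0.0, -0.156]
ft_force: [0.1, -0.2, -4.8]
finger_gap: 0.0079
gripper_force: 30.0
```

```bash
python3 -c "
from h import *
look();g=look()
cv2.imwrite('pics/a3.png',cv2.resize(g['color'][110:240,185:310,::-1],None,fx=4.6,fy=4.6,interpolation=cv2.INTER_CUBIC))"
```

```text
30.25 tcp [0.5086 0.0237 0.283 ] F [ 0.13 -0.22 -4.77] M [ 0.002 -0.086  0.029] gap 0.0079 gf 30.0
top [[np.float64(0.4817), np.float64(-0.1307), np.float64(0.2286)]]
scene [[np.float64(0.5263), np.float64(0.1669), np.float64(0.2299)], [np.float64(0.5189), np.float64(0.0958), np.float64(0.1985)], [np.float64(0.4787), np.float64(-0.1301), np.float64(0.2268)]]
   tilt(+ = +y end down) -0.010 len 0.301 yaw -0.159
 30.35 tcp [0.5086 0.0237 0.283 ] F [-0.21  1.15 -4.47] M [-0.022 -0.007 -0.015] gap 0.0074 gf 30.0
top [[np.float64(0.4819), np.float64(-0.1305), np.float64(0.2281)]]
scene [[np.float64(0.5267), np.float64(0.1669), np.float64(0.2294)], [np.float64(0.5193), np.float64(0.0985), np.float64(0.1979)], [np.float64(0.4797), np.float64(-0.1298), np.float64(0.2267)]]
   tilt(+ = +y end down) -0.009 len 0.300 yaw -0.157
```

View pics/a3.png

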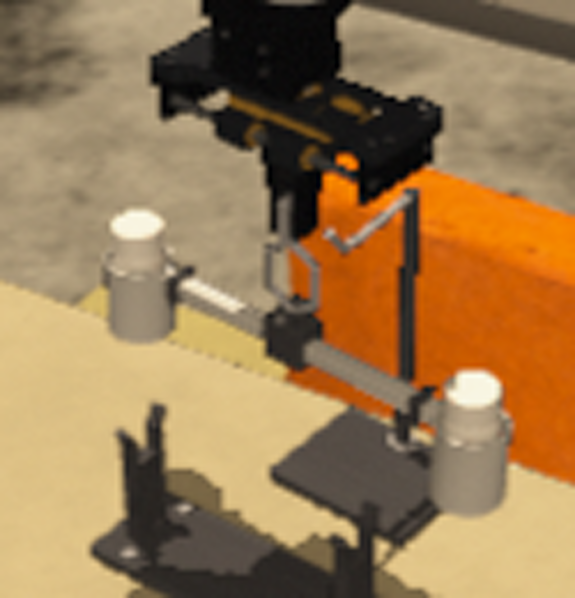

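```bash
python3 - <<'E'
from h import *
f=dict(np.load("scene0.npz")); F=192/np.tan(np.radians(f["vfov"])/2)
for n,p in dict(tab=(.5086,.0237,.302),peak=(.5086,.0237,.2725),bottom=(.5086,.0237,.2275),seat=(.5728,.0135,.244),tip=(.547,.0175,.264),post=(.642,.0026,.25),peak2=(.5728,.0135,.2725),bot2=(.5728,.0135,.2275)).items():
    c=f["R"]@np.array(p)+f["t"]; u=c[:2]/c[2]*F+[f["cx"],f["cy"]]; print(n,np.round((u-[185,110])*4.6))
E
```

```text
tab [291. 203.]
peak [291. 240.]
bottom [291. 295.]
seat [350. 235.]
tip [327. 227.]
post [410. 187.]
peak2 [351. 201.]
bot2 [350. 254.]
```

The loop peak is at (289,240) and its bottom near (290,300), with the hook tip at (330,232) and the seat at (345,248). That is aligned, with slightly more margin above than below, so I'll drop 2 mm and advance.

Request:
arm_command --targets '[{"offset":[0,0,0.2],"roll":0},{"offset":[0.2,0,0],"roll":0},{"offset":[0.4,0,0],"roll":0},{"offset":[0.5,0,0],"roll":0},{"offset":[0.6,0,0],"roll":0},{"offset":[0.6,0,0],"roll":0},{"offset":[0.6,0,0],"roll":0},{"offset":[0.6,0,0],"roll":0}]'

```text
time_s: 31.45
tool_pos: [0.5436, 0.0182, 0.281]
tool_rot: [3.142, 0.0, -0.156]
ft_force: [0.5, 0.6, -4.8]
finger_gap: 0.0077
gripper_force: 30.0
```

Request:
arm_command --targets '[{"offset":[0.6,0,0],"roll":0},{"offset":[0.6,0,0],"roll":0},{"offset":[0.6,0,0],"roll":0},{"offset":[0.6,0,0],"roll":0},{"offset":[0.4,0,0],"roll":0},{"offset":[0.2,0,0],"roll":0},{"offset":[0,0,0],"roll":0},{"offset":[0,0,0],"roll":0}]'

```text
time_s: 32.45
tool_pos: [0.5727, 0.0137, 0.2811]
tool_rot: [-3.142, 0.0, -0.156]
ft_force: [0.2, 0.2, -4.4]
finger_gap: 0.0077
gripper_force: 30.0
```

```bash
python3 -c "
from h import *
g=look()
cv2.imwrite('pics/a4.png',cv2.resize(g['color'][110:240,185:310,::-1],None,fx=4.6,fy=4.6,interpolation=cv2.INTER_CUBIC))"
```

```text
32.45 tcp [0.5727 0.0137 0.2811] F [ 0.21  0.24 -4.37] M [ 0.078 -0.002 -0.01 ] gap 0.0077 gf 30.0
top [[np.float64(0.5485), np.float64(-0.1411), np.float64(0.2261)]]
scene [[np.float64(0.5911), np.float64(0.1561), np.float64(0.2284)], [np.float64(0.5432), np.float64(-0.1408), np.float64(0.2247)]]
   tilt(+ = +y end down) -0.012 len 0.301 yaw -0.160
```

View pics/a4.png

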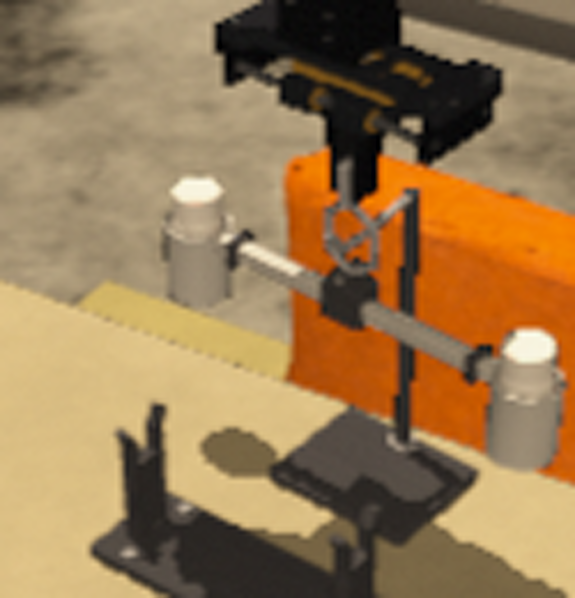

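The hook is threaded through the loop at (350,240). Now I'll let it down slowly.

Request:
arm_command --targets '[{"offset":[0,0,0.3],"roll":0},{"offset":[0,0,0.4],"roll":0},{"offset":[0,0,0.4],"roll":0},{"offset":[0,0,0.4],"roll":0},{"offset":[0,0,0.3],"roll":0},{"offset":[0,0,0.3],"roll":0},{"offset":[0,0,0.2],"roll":0},{"offset":[0,0,0],"roll":0}]'

```text
time_s: 33.55
tool_pos: [0.573, 0.0136, 0.2581]
tool_rot: [-3.142, -0.0, -0.156]
ft_force: [0.6, 0.3, -3.8]
finger_gap: 0.008
gripper_force: 30.0
```

Request:
arm_command --targets '[{"offset":[0,0,0.1],"roll":0},{"offset":[0,0,0.1],"roll":0},{"offset":[0,0,0.1],"roll":0},{"offset":[0,0,0],"roll":0},{"offset":[0,0,0],"roll":0},{"offset":[0,0,0],"roll":0},{"offset":[0,0,0],"roll":0},{"offset":[0,0,0],"roll":0}]'

```text
time_s: 34.55
tool_pos: [0.5736, 0.0136, 0.2563]
tool_rot: [-3.141, -0.003, -0.155]
ft_force: [0.9, -0.6, 6.2]
finger_gap: 0.008
gripper_force: 30.0
```

```bash
python3 -c "
from h import *
look();look()"
```

```text
34.55 tcp [0.5736 0.0136 0.2563] F [ 0.87 -0.6   6.16] M [-0.126 -0.217  0.058] gap 0.008 gf 30.0
top [[np.float64(0.5477), np.float64(-0.1401), np.float64(0.2017)]]
scene [[np.float64(0.5922), np.float64(0.1562), np.float64(0.2032)], [np.float64(0.5804), np.float64(0.0797), np.float64(0.1711)], [np.float64(0.544), np.float64(-0.14), np.float64(0.1999)]]
   tilt(+ = +y end down) -0.011 len 0.300 yaw -0.162
 34.65 tcp [0.5736 0.0136 0.2563] F [0.37 0.18 5.65] M [-0.159 -0.241 -0.003] gap 0.0077 gf 30.0
top [[np.float64(0.5482), np.float64(-0.1403), np.float64(0.2014)]]
scene [[np.float64(0.5931), np.float64(0.1575), np.float64(0.2036)], [np.float64(0.5822), np.float64(0.0833), np.float64(0.1721)], [np.float64(0.545), np.float64(-0.1405), np.float64(0.2001)]]
   tilt(+ = +y end down) -0.011 len 0.302 yaw -0.160
```

It bears on the hook (6 N pressing). I'll ease up 1 mm and open slightly.

Request:
arm_command --targets '[{"offset":[0,0,-0.05],"roll":0},{"offset":[0,0,-0.05],"roll":0},{"offset":[0,0,0],"roll":0},{"offset":[0,0,0],"roll":0},{"offset":[0,0,0],"roll":0},{"offset":[0,0,0],"roll":0},{"offset":[0,0,0],"roll":0},{"offset":[0,0,0],"roll":0}]'

```text
time_s: 35.75
tool_pos: [0.5733, 0.0136, 0.2563]
tool_rot: [-3.141, -0.001, -0.156]
ft_force: [5.4, -1.6, 3.5]
finger_gap: 0.008
gripper_force: 30.0
```

Request:
arm_command --hand 3 --targets '[{"offset":[0,0,0],"roll":0},{"offset":[0,0,0],"roll":0},{"offset":[0,0,0],"roll":0},{"offset":[0,0,0],"roll":0},{"offset":[0,0,0],"roll":0},{"offset":[0,0,0],"roll":0},{"offset":[0,0,0],"roll":0},{"offset":[0,0,0],"roll":0}]'

```text
time_s: 36.75
tool_pos: [0.5728, 0.0136, 0.2561]
tool_rot: [-3.142, -0.0, -0.156]
ft_force: [-0.1, -0.3, 0.0]
finger_gap: 0.0302
gripper_force: 0.0
```

```bash
python3 -c "
from h import *
look();look()"
```

```text
36.75 tcp [0.5728 0.0136 0.2561] F [-0.07 -0.28  0.  ] M [ 0.003  0.042 -0.003] gap 0.0302 gf 0.0
top [[np.float64(0.5477), np.float64(-0.1402), np.float64(0.2009)]]
scene [[np.float64(0.5893), np.float64(0.157), np.float64(0.2039)], [np.float64(0.5777), np.float64(0.0846), np.float64(0.1718)], [np.float64(0.5428), np.float64(-0.14), np.float64(0.2)]]
   tilt(+ = +y end down) -0.013 len 0.301 yaw -0.155
 36.85 tcp [0.5728 0.0136 0.2561] F [ 0.2  -0.47 -0.37] M [-0.046 -0.043  0.015] gap 0.0301 gf 0.0
top [[np.float64(0.5476), np.float64(-0.1403), np.float64(0.2012)]]
scene [[np.float64(0.5883), np.float64(0.1581), np.float64(0.2038)], [np.float64(0.5792), np.float64(0.083), np.float64(0.1712)], [np.float64(0.5433), np.float64(-0.1401), np.float64(0.2001)]]
   tilt(+ = +y end down) -0.012 len 0.302 yaw -0.150
```

Released and level. I'll back straight up and let it settle.

Request:
arm_command --targets '[{"offset":[0,0,-0.5],"roll":0},{"offset":[0,0,-1],"roll":0},{"offset":[0,0,-1.5],"roll":0},{"offset":[0,0,-2],"roll":0},{"offset":[0,0,-2],"roll":0},{"offset":[0,0,-1],"roll":0},{"offset":[0,0,0],"roll":0},{"offset":[0,0,0],"roll":0}]'

```text
time_s: 37.95
tool_pos: [0.5724, 0.0136, 0.3353]
tool_rot: [3.141, 0.002, -0.156]
ft_force: [-0.5, -0.1, -0.5]
finger_gap: 0.0298
gripper_force: 0.0
```

Request:
arm_command --targets '[{"offset":[0,0,0],"roll":0},{"offset":[0,0,0],"roll":0},{"offset":[0,0,0],"roll":0},{"offset":[0,0,0],"roll":0},{"offset":[0,0,0],"roll":0},{"offset":[0,0,0],"roll":0},{"offset":[0,0,0],"roll":0},{"offset":[0,0,0],"roll":0}]'

```text
time_s: 38.95
tool_pos: [0.5728, 0.0136, 0.3361]
tool_rot: [-3.142, 0.0, -0.156]
ft_force: [0.8, 0.1, -0.4]
finger_gap: 0.0299
gripper_force: 0.0
```

```bash
python3 -c "
from h import *
look();look();g=look()
cv2.imwrite('pics/a5.png',cv2.resize(g['color'][110:240,185:310,::-1],None,fx=4.6,fy=4.6,interpolation=cv2.INTER_CUBIC))"
```

```text
38.95 tcp [0.5728 0.0136 0.3361] F [ 0.81  0.14 -0.39] M [-0.037 -0.021  0.042] gap 0.0299 gf 0.0
top [[np.float64(0.5518), np.float64(-0.1491), np.float64(0.1998)]]
scene [[np.float64(0.5877), np.float64(0.1569), np.float64(0.2031)], [np.float64(0.5775), np.float64(0.0773), np.float64(0.1718)], [np.float64(0.5438), np.float64(-0.149), np.float64(0.2003)]]
   tilt(+ = +y end down) -0.009 len 0.309 yaw -0.143
 39.05 tcp [0.5728 0.0136 0.3361] F [-0.43 -0.43  0.26] M [-0.034  0.011  0.   ] gap 0.0302 gf 0.0
top [[np.float64(0.5513), np.float64(-0.1487), np.float64(0.2008)]]
scene [[np.float64(0.59), np.float64(0.1566), np.float64(0.2031)], [np.float64(0.5784), np.float64(0.0789), np.float64(0.1715)], [np.float64(0.5456), np.float64(-0.1494), np.float64(0.2)]]
   tilt(+ = +y end down) -0.010 len 0.309 yaw -0.144
 39.15 tcp [0.5728 0.0136 0.336 ] F [ 1.04  0.59 -0.03] M [-0.059  0.029 -0.039] gap 0.0301 gf 0.0
top [[np.float64(0.551), np.float64(-0.1489), np.float64(0.2018)]]
scene [[np.float64(0.5889), np.float64(0.157), np.float64(0.204)], [np.float64(0.5798), np.float64(0.0783), np.float64(0.1705)], [np.float64(0.5451), np.float64(-0.1484), np.float64(0.2006)]]
   tilt(+ = +y end down) -0.011 len 0.309 yaw -0.142
```

View pics/a5.png

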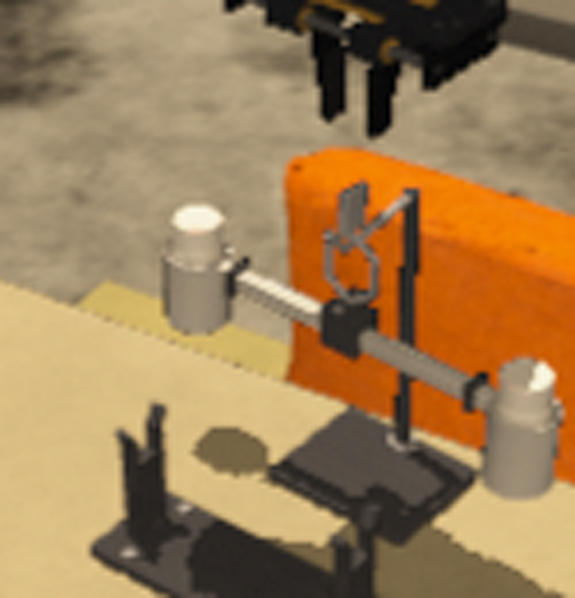

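The carrier hangs on the hook at (350,240), level and still, with both bottles in their cups and the gripper clear. Handing in.

```bash
python3 -c "
from workcell import arm
print(arm.close_job())"
```

```text
the job is handed in; nothing more can be done
None
```

The carrier hangs by its bail on the hook, about 0.01 rad from level and still, with both bottles in their cups; the job was handed in at about 39 s, but no verdict came back.

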